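# Flag the finished board tray for collection

### The arm

A 7-joint arm with a two-finger parallel gripper is mounted at the origin on the work surface. World frame = base frame: x ahead of the robot, y to its left, z up, the work surface at z = 0. Lengths are in mm, angles in rad, forces in N, time in s.
With the tool pointing down it reaches from about 400 to 750 mm from the base axis. Payload 19.5 kg.
Tool frame: the origin (TCP) lies at the very end of the fingers, on their centre line; the grasp point (between the pads) lies 19 mm behind it; z points along the fingers, y is the direction in which the jaws open and shut (so a half turn about z gives the same grasp; the last joint's range is limited). The gripper opens to 85 mm and grips with 20 to 120 N. Pads are 22 mm wide; open, the fingers measure 114 mm over their backs; the gripper's body (76 mm by 85 mm) begins 54 mm behind the grasp point. The pads swing forward as they close: fully open they stand 13 mm farther back than shut.
Start: joints at [-1.253, 0.707, -0.028, 1.485, 0.022, 0.951, -0.075], TCP at [202.436, 538.158, 231.268] pointing down, gripper open.
Joint ranges: [-2.71, 2.71], [-0.32, 2.16], [-1.57, 1.52], [0, 2.45], [-1.46, 4.6], [0, 2.02], [-2.83, 2.83]. Speed limits (rad/s): [1.89, 1.89, 2.57, 2.57, 3.01, 3.01, 3.01].

### API

Orientations are given as a unit quaternion [w, x, y, z].
In Python, from bench import reach, line_to, move_joints, open_gripper, grab, dwell, solve_ik, observe, grab_frame, MotionError, finish_job gives the robot as it stands. Calls block until the motion is done:
- reach(position, orientation): joint-space move of the TCP to a pose.
- line_to(position, rot=None, max_speed=150): straight line of the TCP; rot=None keeps the orientation; max_speed is the mean speed in mm/s.
- move_joints(angles): joint-space move.
- open_gripper() and grab(): open the fingers fully, or close them until they stop; the grip force is fixed at half the most.
- dwell(seconds).
- solve_ik(position, orientation): joint angles nearest the present ones, or None.
- observe(): the state.
- grab_frame(name): name is "side" or "top" or "wrist"; returns a dict with "image" (384x512x3 uint8, red, green, blue), "range_z" (384x512 float32, mm along the optical axis (not along the pixel's ray), 0 where there is no reading), "fx", "fy", "cx", "cy" (pixels), "rvec" (rotation vector, rad) and "tvec" (3), from world to camera coordinates, as OpenCV has them. Camera axes: x right, y down, z forward; pixel columns grow to the right and rows downward; lengths in mm; the calibration is good to about 2 mm. A picture is of the moment at which its call begins.
A pose or a line that the arm cannot do raises MotionError and nothing moves.
- finish_job(): hands the job in, once; it reports no verdict.
The state is a dict: "t": time; "joint_positions": joint angles; "dq": joint speeds; "effort": joint torques, N m; "ee_pos": TCP position; "orientation": TCP orientation; "contact_force": force on the tool from outside, world axes, zero at the start; "torque": the same for the moment, N m; "grip_width": opening from 0.0 (shut) to 1.0 (fully open).
Only numpy, scipy, OpenCV 4.12 (cv2) and the standard library are available. Lean on these libraries where they do the work, as an engineer would, in place of code of your own. Each camera call takes 0.05 s, during which the arm holds its last target.

### The job

The tray with all six boards in it is finished: with a fingertip, gently turn its status flag right over its hinge, from red to green, until it lies fully home against its stop. Then press the yellow call button all the way down with a fingertip, and let it come back up. Only push: pinch or lift nothing, and leave the unfinished tray's flag and all other things on the bench where they are.

Things in the scene. Friction and masses are not known exactly. Their poses are not given: they have to be found in the camera images.
- tray_full: Fixed grey plate, 180 (x) x 190 (y) x 6 mm, origin central on its underside. Right part (-y): open blue tray, 172 x 98 mm, rim 20 mm above the table, 6 places for green circuit boards (46 x 36 mm, tops up to 26 mm above the table); all 6 filled. Left part (+y): the status flag between two aluminium posts 64 mm high, 71 mm apart, at x 0, y 0.055 +/- 0.0355.
- flag_full_hinge (a point): Middle of the level hinge line of the full tray's flag, fixed at (0, 0.055, 0.055) in the tray body's frame, same axes: +x is the way the flag turns over, y the hinge line, z up. At joint value v the free edge's centre lies at x = -0.08 cos(v+0.524), z = 0.08 sin(v+0.524) from here.
- flag_full_edge (a point): Centre of the free edge of the full tray's flag, mid-thickness; moves with the flag. The flag is a paddle 80 mm from hinge line to free edge, 60 mm wide, 6 mm thick, 50 g, one face red with a white bar, the other green with a white disc. This edge is 95 mm above the table at joint 0, 15 mm at 3.14.
- flag_full (a joint): Flag of the full tray. 0: reaches from the hinge towards the hinge point's -x, rising 30 degrees, red face up. Growing: swings up and over towards +x (upright at 1.05, level beyond the hinge at 2.62) to its stop at 3.14, sloping 30 degrees down, green face up. Stiff hinge: about 0.04 N m turns it (0.6 N at the free edge); it stays where it is left. Starts between 0 and 0.2.
- tray_part: Fixed grey plate, 180 (x) x 190 (y) x 6 mm, origin central on its underside. Right part (-y): open blue tray, 172 x 98 mm, rim 20 mm above the table, 6 places for green circuit boards (46 x 36 mm, tops up to 26 mm above the table); only 3 are filled, the far places are empty (black). Left part (+y): the status flag between two aluminium posts 64 mm high, 71 mm apart, at x 0, y 0.055 +/- 0.0355.
- flag_part_hinge (a point): Middle of the level hinge line of the unfinished tray's flag, fixed at (0, 0.055, 0.055) in the tray body's frame, same axes: +x is the way the flag turns over, y the hinge line, z up. At joint value v the free edge's centre lies at x = -0.08 cos(v+0.524), z = 0.08 sin(v+0.524) from here.
- flag_part_edge (a point): Centre of the free edge of the unfinished tray's flag, mid-thickness; moves with the flag. The flag is a paddle 80 mm from hinge line to free edge, 60 mm wide, 6 mm thick, 50 g, one face red with a white bar, the other green with a white disc. This edge is 95 mm above the table at joint 0, 15 mm at 3.14.
- flag_part (a joint): Flag of the unfinished tray, built and read like that of the full tray; to be left alone.
- call (a joint): Call button: round yellow cap, 30 mm across, in a grey housing fixed between the trays. 0 is up, 0.006 m is fully down, about 4 N; it counts as pressed beyond 0.004 and springs back.
- call_top (a point): Centre of the top of the yellow call button's cap; the button is pressed straight down.
- spool: Loose aluminium solder spool standing upright, 48 mm across, 38 mm high, 200 g; origin at its underside.
- flux: Loose white bottle with red cap, 36 mm across, 85 mm high, 80 g; origin at its underside.
- board: Loose green circuit board, 46 x 36 mm, 14 mm high over its parts, lying on the table; origin at its underside.
- tape: Loose orange tape roll lying flat, 90 mm across, 20 mm high; origin at its underside.
- screwdriver: Loose screwdriver with black handle, about 170 mm long, lying on the table.
- screws: Loose yellow open box, 90 x 70 x 35 mm; origin at its underside.
- cup: Loose dark steel cup, 70 mm across, 80 mm high; origin at its underside.

How it is judged:
By the outcome, as a careful person would: the job done as asked, in the order asked, and still so for the second after the job is handed in, with the robot touching nothing.
It also fails if it takes over 48 s, if anything falls off the work surface, if the arm or the gripper's body presses on something with over 40 N, if the wrist force passes 120 N, or if a joint passes its speed limit or range.

## Working session

There is one attempt and no reset: what is moved stays moved. The work goes in short steps, each a Python script; the robot and the scene stay as the last script left them, time stands still between calls to the robot, and variables do not carry over. Pictures are saved under pics/ and viewed, and the job is handed in when it is done.

```bash
ls; mkdir -p pics
cat > h.py <<'E'
import numpy as np, cv2
from bench import *
def snap(n,f):
    d=grab_frame(n); cv2.imwrite(f'pics/{f}.png',d['image'][:,:,::-1]); np.savez(f'pics/{f}.npz',**d); return d
def world(d,u,v,z=None):
    R,_=cv2.Rodrigues(np.array(d['rvec'],float)); t=np.array(d['tvec'],float).ravel()
    ray=np.array([(u-d['cx'])/d['fx'],(v-d['cy'])/d['fy'],1.])
    C=-R.T@t; r=R.T@ray
    if z is None: s=float(d['range_z'][int(round(v)),int(round(u))])
    else: s=(z-C[2])/r[2]
    return C+s*r
E
python3 - <<'E'
from h import *
for n in('top','side','wrist'):
    snap(n,n+'0')
print(observe())
E
```

```text
pics
{'t': 0.15, 'joint_positions': array([-1.25268003,  0.70694563, -0.02761639,  1.48485077,  0.02197816,
        0.95092102, -0.07551074]), 'dq': array([ 0.0006275 , -0.0022566 ,  0.00108026, -0.00097908,  0.0004426 ,
        0.00047055, -0.00102764]), 'effort': array([ 5.31414134e-04, -8.83295059e+01,  1.23467345e+00, -2.36193538e+01,
        1.69609627e-02,  5.31750033e-03, -3.45290823e-05]), 'ee_pos': array([202.38483692, 538.00347927, 230.95275226]), 'orientation': array([-7.15305127e-05,  1.78952201e-01,  9.83857683e-01, -4.05453786e-04]), 'contact_force': array([ 0.30969943,  0.21915859, -0.1116123 ]), 'torque': array([-0.03448627, -0.01500004, -0.0471391 ]), 'grip_width': 0.9944015804779146}
```

View pics/top0.png

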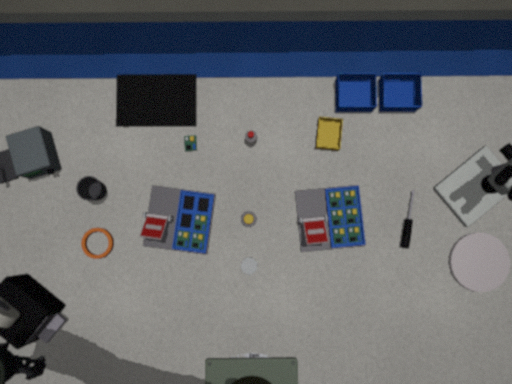

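View pics/side0.png

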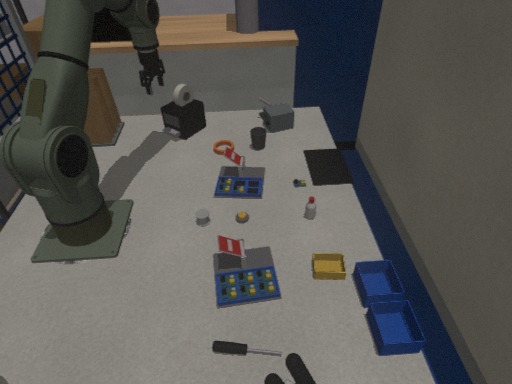

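View pics/wrist0.png

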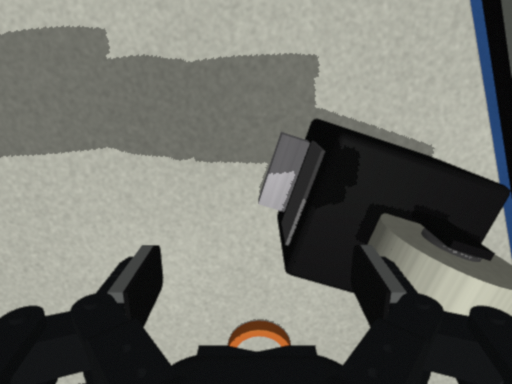

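Run:
```python
import cv2,numpy as np
from h import world
d=dict(np.load('pics/top0.npz')); im=cv2.imread('pics/top0.png')
c=im[175:260,285:375]; cv2.imwrite('pics/c1.png',cv2.resize(c,None,fx=7,fy=7,interpolation=cv2.INTER_CUBIC)[:600])
c=im[200:280,220:290]; cv2.imwrite('pics/c2.png',cv2.resize(c,None,fx=7,fy=7,interpolation=cv2.INTER_CUBIC))
for u,v in [(315,232),(315,223),(315,240),(248,219),(248,222),(250,266),(311,200),(346,216)]: print(u,v,world(d,u,v).round(1))
s=dict(np.load('pics/side0.npz'));im=cv2.imread('pics/side0.png')
cv2.imwrite('pics/c3.png',cv2.resize(im[195:310,185:295],None,fx=5,fy=5,interpolation=cv2.INTER_CUBIC))
```

```text
315 232 [ 486.2 -180.3   84.9]
315 223 [ 511.7 -184.    57.9]
315 240 [ 464.3 -177.7  103.3]
248 219 [525.5   4.9  22.8]
248 222 [516.8   4.9  23.6]
250 266 [392.1  -0.4  44.2]
311 200 [ 580.5 -179.4    8.1]
346 216 [ 532.8 -279.5   14.7]
```

View pics/c1.png

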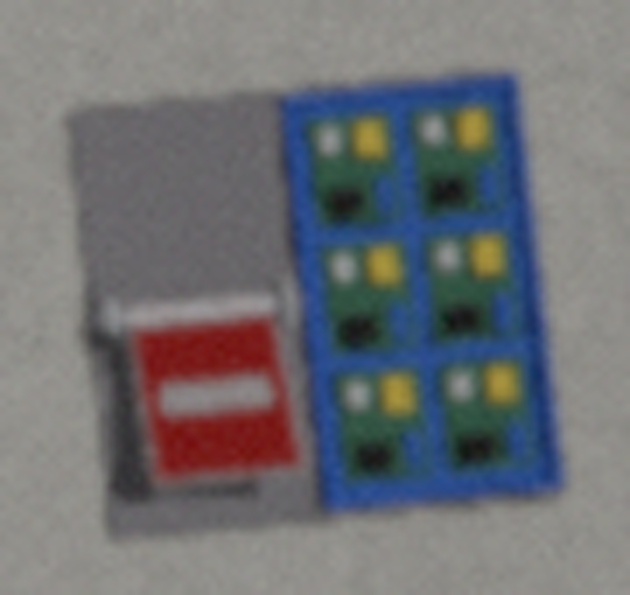

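View pics/c2.png

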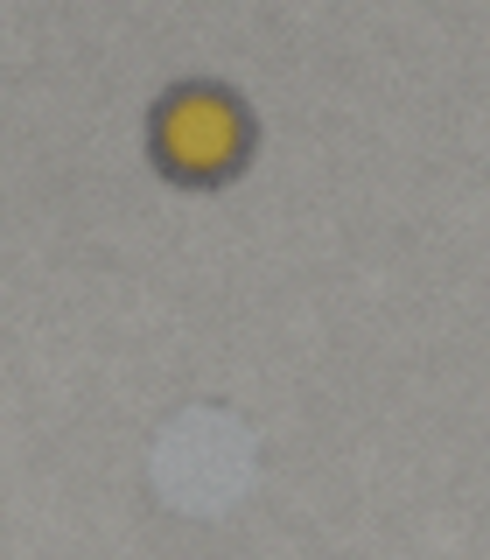

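View pics/c3.png

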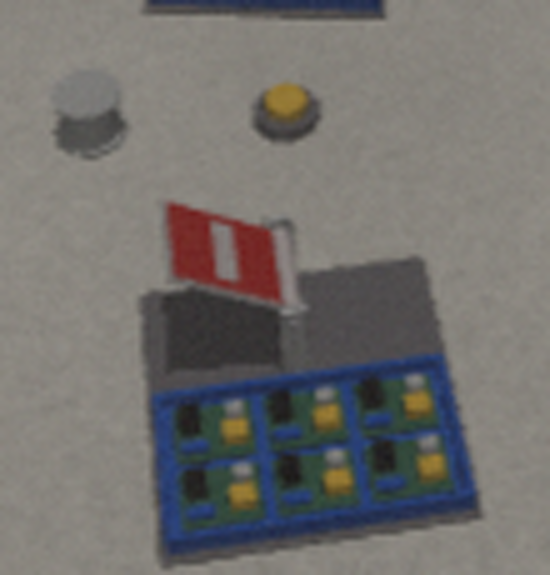

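Run:
```python
import cv2,numpy as np
from scipy.optimize import least_squares
from h import world
d=dict(np.load('pics/top0.npz'))
f=lambda a,b,z,o=(285,175): world(d,o[0]+(a+.5)/7-.5,o[1]+(b+.5)/7-.5,z)
# local pts
L=[(90,95,6),(-90,95,6),(86,-94,20),(-86,-94,20)]  # guess
px=[(70,110),(108,540),(517,77),(565,487)]
P=np.array([f(*p,l[2])[:2] for p,l in zip(px,L)]); print(P.round(1))
L=np.array(L)[:,:2]
def res(q):
    c,s=np.cos(q[2]),np.sin(q[2]); return (L@np.array([[c,s],[-s,c]])+q[:2]-P).ravel()
r=least_squares(res,[520,-230,0]); q=r.x;print(q,r.fun.round(1))
c,s=np.cos(q[2]),np.sin(q[2]);R=np.array([[c,-s],[s,c]])
print('hinge',R@[0,55]+q[:2])
for v in(0,.2): print('edge pred',v,R@[-80*np.cos(v+.524),55]+q[:2], 55+80*np.sin(v+.524))
for z in (95,105): print('edge px',z,f(158,480,z)[:2],f(300,465,z)[:2])
print('posts', f(112,325,64),f(285,300,64))
print('button',f(202,132,22,(220,200)),f(202,132,25,(220,200)))
# depth: flag plane
for u in (308,312,316,320,324):
  for v in (226,230,234,238):
    w=world(d,u,v); l=R.T@(w[:2]-q[:2])-[0,55]; print(u,v,l.round(1),(w[2]-55).round(1), np.arctan2(w[2]-55,-l[0]).round(3))
# button depth
print([world(d,u,v)[2].round(1) for u in range(246,252) for v in range(216,222)])
```

```text
[[ 609.6 -131.9]
 [ 430.3 -145.4]
 [ 620.9 -316.6]
 [ 451.2 -332.3]]
[ 5.28030574e+02 -2.32049156e+02  8.50323914e-02] [ 0.1  2.2 -0.   0.3  0.8 -1.8 -0.9 -0.7]
hinge [ 523.35942653 -177.24787469]
edge pred 0 [ 454.34371202 -183.13063122] 95.02779442159313
edge pred 0.2 [ 463.64299428 -182.33797966] 107.99092894387518
edge px 95 [ 455.82922668 -157.16880781] [ 461.32625972 -212.62097784]
edge px 105 [ 455.92743966 -156.12186571] [ 461.38404116 -211.16617634]
posts [ 517.39067049 -142.92600053   64.        ] [ 526.98410729 -212.33270011   64.        ]
button [527.15993893   3.65795762  22.        ] [527.03852717   3.61924691  25.        ]
308 226 [-18.9  16.1] 15.2 0.677
308 230 [-30.   17.6] 19.2 0.57
308 234 [-41.   20.3] 34.5 0.699
308 238 [-51.9  22.2] 41.9 0.68
312 226 [-19.9   4.3] 9.8 0.459
312 230 [-31.1   7.2] 24.6 0.669
312 234 [-42.    8.9] 29.8 0.616
312 238 [-52.9  11.2] 40.5 0.654
316 226 [-21.   -5.7] 18.6 0.725
316 230 [-32.1  -4. ] 23.3 0.628
316 234 [-43.   -2.2] 29.2 0.596
316 238 [-53.9   0. ] 38.2 0.617
320 226 [-22.  -17.2] 15.7 0.62
320 230 [-33.1 -14.3] 29.2 0.722
320 234 [-44.  -12.4] 35.1 0.673
320 238 [-54.9 -10.8] 39.0 0.618
324 226 [-23. -28.] 17.4 0.647
324 230 [-34.1 -25.7] 25.6 0.644
324 234 [-45.  -23.6] 32.7 0.627
324 238 [-55.9 -22.4] 33.5 0.54
[np.float64(23.5), np.float64(19.7), np.float64(17.3), np.float64(22.9), np.float64(25.3), np.float64(23.2), np.float64(28.0), np.float64(25.3), np.float64(19.9), np.float64(20.6), np.float64(25.2), np.float64(19.0), np.float64(21.5), np.float64(20.7), np.float64(22.0), np.float64(22.8), np.float64(22.2), np.float64(17.7), np.float64(20.9), np.float64(20.7), np.float64(19.7), np.float64(22.5), np.float64(24.5), np.float64(18.0), np.float64(19.6), np.float64(22.8), np.float64(22.3), np.float64(25.0), np.float64(24.4), np.float64(17.5), np.float64(20.4), np.float64(15.1), np.float64(17.0), np.float64(22.3), np.float64(20.5), np.float64(20.7)]
```

```bash
cat >> h.py <<'E'
Q=np.array([528.03,-232.05,.0850]); H=np.array([523.36,-177.25,55.])
ori=[0,-np.sin(Q[2]/2),np.cos(Q[2]/2),0]
def W(lx,lz): # local hinge frame -> world
    return [H[0]+lx*np.cos(Q[2]),H[1]+lx*np.sin(Q[2]),H[2]+lz]
def tip(a):
    u=np.array([-np.cos(a),np.sin(a)]); n=np.array([-np.sin(a),-np.cos(a)])
    if a<=np.pi/2:
        p=80*u+3*n; return p[0]-11, 80*u[1]-20
    if a<=np.pi:
        r=60+9*(a-np.pi/2)/(np.pi/2); p=r*u+3*n; return p[0]-11,p[1]
    k=min(1,(a-np.pi)/.1); p=47*u+3*n; return p[0]+11,p[1]
E
python3 - <<'E'
from h import *
for a in np.linspace(.55,3.66,14): print(round(a,2),np.round(W(*tip(a)),1), np.round(solve_ik(W(*tip(a)),ori),2))
x,z=tip(.6); print(solve_ik(W(x-20,160),ori),solve_ik(W(x-20,z),ori), solve_ik([527,3.7,20],ori))
grab()
reach(W(x-20,160),ori)
s=observe(); print(s['t'],s['ee_pos'],s['contact_force'],s['grip_width'],s['orientation'])
snap('wrist','w1')
line_to(W(x-20,z),max_speed=120)
snap('top','t1');snap('side','s1')
s=observe(); print(s['t'],s['ee_pos'],W(x-20,z),s['contact_force'],s['grip_width'])
E
```

```text
0.55 [ 442.9 -184.1   76.8] [ 0.5   0.85 -0.32  1.98  0.63  0.41  1.36]
0.79 [ 454.1 -183.1   91.8] [ 0.51  0.83 -0.36  1.93  0.59  0.48  1.39]
1.03 [ 468.7 -181.9  103.5] [ 0.52  0.83 -0.39  1.88  0.56  0.55  1.41]
1.27 [ 485.8 -180.5  111.4] [ 0.51  0.83 -0.41  1.82  0.54  0.61  1.43]
1.51 [ 504.3 -178.9  114.8] [ 0.5   0.84 -0.42  1.76  0.52  0.66  1.44]
1.75 [ 520.1 -177.5  115.6] [ 0.49  0.86 -0.43  1.7   0.51  0.7   1.45]
1.99 [ 534.7 -176.3  113.3] [ 0.48  0.88 -0.44  1.65  0.51  0.73  1.45]
2.22 [ 548.7 -175.1  107.4] [ 0.47  0.9  -0.44  1.61  0.52  0.75  1.45]
2.46 [ 561.1 -174.    98.2] [ 0.47  0.93 -0.45  1.57  0.53  0.76  1.44]
2.7 [ 571.1 -173.2   85.9] [ 0.46  0.96 -0.46  1.54  0.55  0.77  1.42]
2.94 [ 578.1 -172.6   71.4] [ 0.46  0.99 -0.47  1.52  0.58  0.77  1.41]
3.18 [ 581.2 -172.3   56.1] [ 0.46  1.02 -0.47  1.52  0.6   0.75  1.39]
3.42 [ 580.2 -172.4   44.9] [ 0.46  1.04 -0.47  1.52  0.62  0.73  1.37]
3.66 [ 576.5 -172.7   34.3] [ 0.46  1.05 -0.46  1.54  0.64  0.71  1.35]
[ 0.55551127  0.58661951 -0.35984163  1.89054627  0.30106458  0.71725345
  1.67780864] [ 0.5183535   0.83237057 -0.31338489  2.03087875  0.66497146  0.37844875
  1.32970331] [ 0.07616549  0.98695745 -0.27032885  1.82901381  0.59721962  0.40739615
  1.02221043]
3.5917 [ 425.33772998 -185.06068404  215.02528002] [-0.0368767  -0.1758891  -0.54065951] -0.0021341255120352395 [ 1.11520566e-04 -4.29464661e-02  9.99077366e-01  7.17260693e-05]
5.0167 [ 425.17458288 -185.77906008   80.64204492] [np.float64(424.99563752400013), np.float64(-185.6311651788952), np.float64(80.17139787160284)] [-0.37901257  0.59946212 -0.15314054] -0.0016177687090226424
```

Run:
```python
import cv2,numpy as np
a=cv2.imread('pics/t1.png')[190:290,270:370]; b=cv2.imread('pics/s1.png')[150:290,150:290]
cv2.imwrite('pics/c4.png',np.hstack([cv2.resize(a,(400,400),interpolation=2),cv2.resize(b,(400,400),interpolation=2)]))
```

```text
(no output)
```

View pics/c4.png

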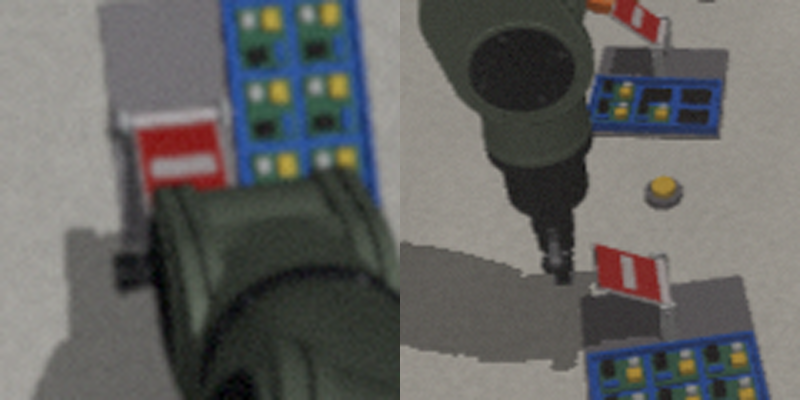

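The side view (right half) shows the shut fingertips at about (560,280), just on the robot side of the flag's free edge at (597,270) and lower than the edge. The spool is hidden behind the arm. I'll push along the arc next.

```bash
python3 - <<'E'
from h import *
for i,a in enumerate([.6,.85,1.1,1.35,1.6,1.9,2.2,2.5,2.8,3.0]):
    line_to(W(*tip(a)),max_speed=50 )
    s=observe(); print(round(a,2),round(s['t'],2),s['contact_force'].round(1))
    if np.linalg.norm(s['contact_force'])>15: print('STOP');break
    if i==4: snap('side','s2')
snap('side','s3')
E
python3 - <<'E'
import cv2,numpy as np
b=[cv2.resize(cv2.imread(f'pics/{n}.png')[150:310,150:310],(400,400),interpolation=2) for n in('s2','s3')]
cv2.imwrite('pics/c5.png',np.hstack(b))
E
```

```text
0.6 5.57 [-5.9 -0.1  2.6]
0.85 6.11 [-2.   0.3  1.3]
1.1 6.65 [-0.4 -0.3  0.3]
1.35 7.19 [-0.2 -0.2 -0.2]
1.6 7.72 [0.9 0.5 0. ]
1.9 8.29 [-0.1  0.6  0.1]
2.2 8.82 [ 0.5 -0.5 -0. ]
2.5 9.36 [-0.1 -0.5  0.4]
2.8 9.91 [-0.3 -0.  -0.2]
3.0 10.33 [-0.3  1.3 -0.4]
```

View pics/c5.png

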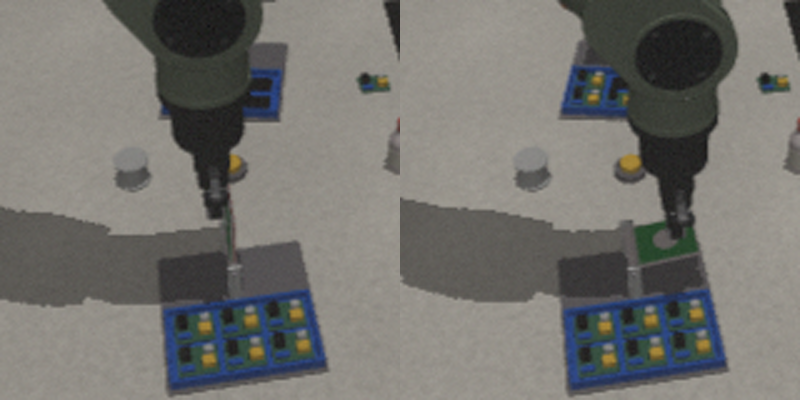

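The flag is now nearly level with its green face up, and the tip rests on it at about (678,235). Next I'll press it home in small steps while watching the force.

```bash
python3 - <<'E'
from h import *
for a in [3.2,3.4,3.55]:
    line_to(W(*tip(a)),max_speed=40)
    s=observe(); print(a,round(s['t'],2),s['contact_force'].round(1))
p=np.array(W(*tip(3.55)))
for i in range(16):
    p[2]-=1; line_to(p,max_speed=15); dwell(.1); s=observe(); f=s['contact_force']; print(round(s['t'],2),s['ee_pos'].round(1),f.round(1))
    if f[2]>4.5: break
snap('side','s4')
line_to(p+[0,0,100],max_speed=120)
snap('side','s5');print(observe()['t'])
E
python3 - <<'E'
import cv2,numpy as np
b=[cv2.resize(cv2.imread(f'pics/{n}.png')[150:310,150:310],(400,400),interpolation=2) for n in('s4','s5')]
cv2.imwrite('pics/c6.png',np.hstack(b))
E
```

```text
3.2 10.85 [-0.3 -0.2 -0.1]
3.4 11.23 [ 0.2 -0.2 -0.8]
3.55 11.56 [ 0.3  0.2 -0.3]
11.91 [ 578.5 -172.6   38.2] [-0.1 -0.5  0.3]
12.26 [ 578.5 -172.5   37.1] [-0.2 -0.1  0.4]
12.61 [ 578.5 -172.5   36.1] [ 0.5 -0.4  0.1]
12.96 [ 578.5 -172.5   35.1] [ 0.4 -0.2  0.4]
13.31 [ 578.5 -172.5   34.1] [-0.4 -0.2 -0.8]
13.66 [ 578.5 -172.5   33.1] [-0.3  0.2  0.4]
14.01 [ 578.5 -172.5   32.1] [0.7 0.7 0.6]
14.36 [ 578.7 -172.6   31.4] [-1.7 -0.1  6.6]
15.4417
```

View pics/c6.png

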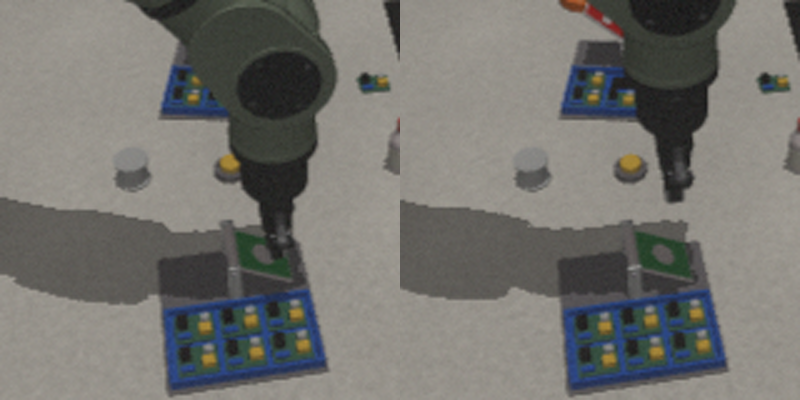

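The flag lies sloping down with its green face up. The hard stop was felt at z 31.4 mm, against 32.9 mm predicted. Now the button.

```bash
python3 - <<'E'
from h import *
line_to([527.1,3.7,80],max_speed=150)
line_to([527.1,3.7,32],max_speed=80)
snap('wrist','w2');snap('side','s6')
p=np.array([527.1,3.7,32.]);zc=None
for i in range(26):
    p[2]-=1; line_to(p,max_speed=12); dwell(.05); s=observe(); f=s['contact_force']; print(round(s['t'],2),s['ee_pos'][2].round(1),f.round(1))
    if f[2]>9: break
    if s['t']>32: break
snap('side','s7')
line_to([527.1,3.7,100],max_speed=100)
snap('side','s8');print(observe()['t'])
E
python3 - <<'E'
import cv2,numpy as np
b=[cv2.resize(cv2.imread(f'pics/{n}.png')[160:280,190:310],(390,390),interpolation=2) for n in('s7','s8')]
cv2.imwrite('pics/c7.png',np.hstack(b))
E
```

```text
18.01 31.1 [-0.7 -0.3 -0.1]
18.31 30.0 [ 0.7 -0.5 -0.7]
18.61 29.0 [ 0.6  0.3 -0.5]
18.91 28.0 [-0.   0.2 -0.9]
19.21 27.0 [1.  0.4 0.6]
19.51 26.0 [-1.2  0.7  0.3]
19.81 25.0 [-1.2 -0.3 -0.1]
20.11 24.0 [ 0.9 -0.1  0.2]
20.41 23.0 [ 1.1  0.6 -0.1]
20.71 22.0 [ 0.3 -0.6  0.3]
21.01 21.0 [0.9 0.6 0.9]
21.31 20.0 [ 0.5 -0.5  1.6]
21.61 19.0 [1.4 0.2 2.8]
21.91 18.0 [ 1.4 -0.4  2. ]
22.21 17.0 [0.2 0.  3.4]
22.51 16.1 [0.9 0.2 6.5]
22.81 15.7 [-2.5 -0.1 21.9]
23.9083
```

View pics/c7.png

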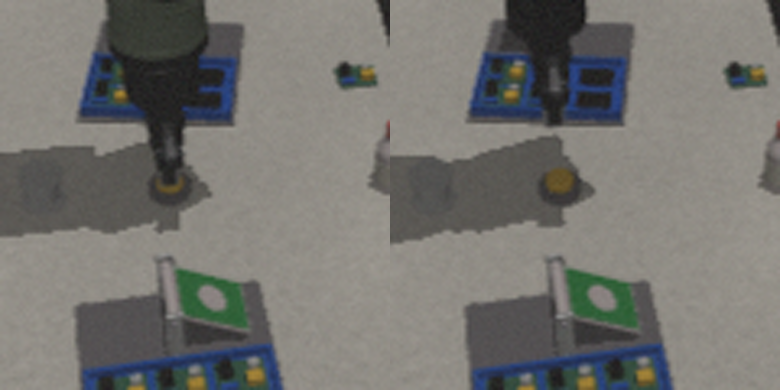

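View pics/w2.png

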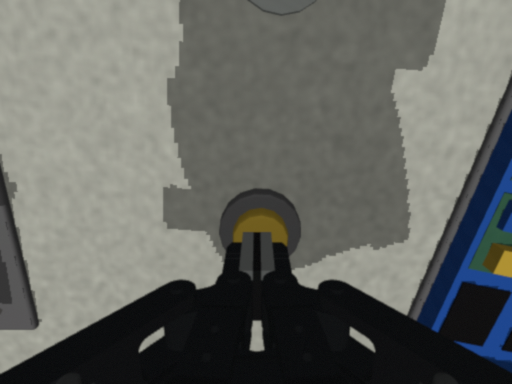

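Run:
```python
from h import *
line_to([527.1,3.7,200],max_speed=150)
d=snap('top','t9'); s=snap('side','s9')
im=s['image'].astype(int)
m=(im[...,1]>im[...,0]+30)&(im[...,1]>im[...,2]+25)
P=[]
for v,u in zip(*np.nonzero(m)):
    w=world(s,u,v)-H; c,n=np.cos(Q[2]),np.sin(Q[2]); l=[c*w[0]+n*w[1],-n*w[0]+c*w[1],w[2]]
    if 5<l[0]<75 and abs(l[1])<30: P.append(l)
P=np.array(P); k=np.linalg.lstsq(np.c_[P[:,0],P[:,1],np.ones(len(P))],P[:,2],rcond=None)[0]
print(len(P),k,np.degrees(np.arctan(k[0])), 'z at x=40',k[0]*40+k[2]); print(observe()['t'],observe()['contact_force'])
```

```text
198 [-0.57637667 -0.01116757  5.08162256] -29.958144846505878 z at x=40 -17.973444080776993
24.825 [ 0.15139054 -0.60673747  0.50815112]
```

View pics/s9.png

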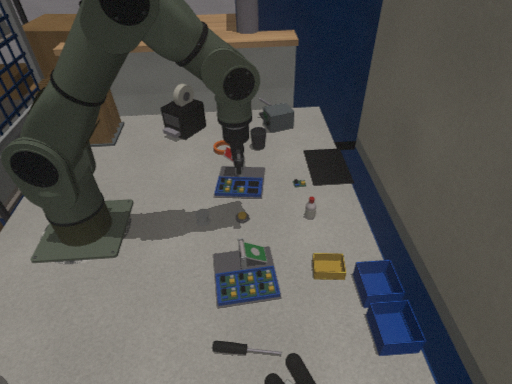

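View pics/t9.png

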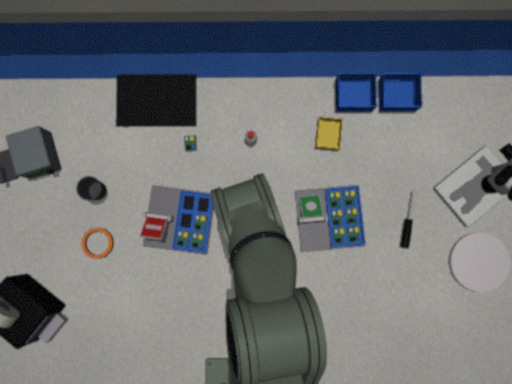

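The top view shows the full tray's flag green at (311,207) and the unfinished tray's flag still red at (155,226). The loose things in view are in their places. The flag's slope fits to 29.96° down, so it is home.

```bash
python3 -c "
from bench import *
print(finish_job(),observe()['t'])"
```

```text
the job is handed in; nothing more can be done
the job is handed in; nothing more can be done
```

The full tray's flag is turned over to green and lies against its stop. The call button has been pressed fully down and released. The job was handed in at about 25 s of the 48 s allowed.

- **Flag:** I pushed it over with the shut fingertips, with up to about 6 N at first touch, then pressed it onto its stop with about 6.6 N. The side camera's depth afterwards gave a slope of 29.96° down (30° is home).
- **Button:** The force built up from a height of about 21.5 mm, and the button bottomed out at about 16 mm, which fits the 6 mm travel. The force peaked at 22 N on the stop. It looked back up in the side picture after release, though I did not measure its height.
- **Everything else:** The unfinished tray's flag is still red and in its place. Loose things look unmoved in the last pictures. The exception is the spool, which the arm hid from above and shadowed in the side view. It was in place in the side pictures before the button press, and I felt no unexpected contact. At hand-in the tool was about 180 mm above the button, touching nothing.

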